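# Feed the long timber blank along the rollers into its bay

## Robot

A 6-joint arm with a two-finger parallel gripper is mounted at the origin on the work surface. World frame = base frame: x ahead of the robot, y to its left, z up, the work surface at z = 0. Lengths are in m, angles in rad, forces in N, time in s.
With the tool pointing down it reaches from about 0.35 to 0.85 m from the base axis. Payload 8.1 kg.
Tool frame: the origin (TCP) lies at the very end of the fingers, on their centre line; the grasp point (between the pads) lies 19 mm behind it (grasp_offset is the distance from the TCP to the grasp point, in m); z points along the fingers, y is the direction in which the jaws open and shut (so a half turn about z gives the same grasp; the last joint's range is limited). The gripper opens to 93 mm and grips with 3 to 60 N. Pads are 15 mm wide; open, the fingers measure 128 mm over their backs; the gripper's body (75 mm by 188 mm) begins 65 mm behind the grasp point.
Start: joints at [-1.347, 0.13, 1.488, -0, 1.523, -0.085], TCP at [0.182, -0.572, 0.219] pointing down, gripper open.
Joint ranges: [-2.96, 2.96], [-0.89, 2.26], [0.02, 2.5], [-1.34, 4.48], [0, 2.73], [-2.66, 2.66]. Speed limits (rad/s): [2.39, 2.39, 2.79, 3.14, 3.14, 3.14].

## Interface

Orientations are given as a rotation vector (axis times angle).
In Python, from plant import read_state, read_camera, close_job, search_frame, masks_of, grasp_offset gives the robot as it stands.
- The arm moves only by the tool drive_tool, never from a script. Its argument "plan" is a list of rows, each an object with "claw": the closure, from 0 (fully open) to 1 (shut); "linear": the shift along the tool's x, y, z in cm, a list of three; "angular": the turn, a rotation vector about the tool's x, y, z in degrees, a list of three. In form: [{"claw": claw, "linear": [tx, ty, tz], "angular": [ax, ay, az]}, ...]. A call has 1 to 12 rows; each row shifts and turns the commanded pose from where the row before left it, along the tool's axes as they then stand; what a row does not reach is not made up. A row lasts 1/8 s, in which the tool goes at most 62.5 mm and 10.7 degrees, less where a joint would pass 70% of its speed; a pose out of reach is approached as far as the arm can. A call is refused whole if a number of a shift passes 6.25 or a number of a turn 10.7, either way. A call with a gripper value outside its range is refused whole. The fingers move at their own pace and stop on an object; "newtons" is the grip in N (left out, the last holds). Time passes only in rows, so rows that do not move let the fingers close. It gives the time, the measured TCP pose, the force and the opening at its end, in the units of the state.
- read_state(): the state, without advancing time (a new reading comes with each control period).
- read_camera(name): name is "scene" or "top"; returns a dict with "pixels" (400x640x3 uint8, red, green, blue), "K" (3x3 intrinsics, pixels), "xyz" and "attitude" of the camera in the world. Camera axes: x right, y up, looking along -z (the intrinsics and any distortion apply to the point x, -y, -z); pixel columns grow to the right and rows downward; lengths in m; the calibration is good to about 2 mm. A picture is of the moment at which its call begins. There is no depth.
- close_job(): hands the job in, once; it reports no verdict.
Trained networks look in a picture, given as the dict that the camera call returned (one of the last four; its "shot" number tells which), for a name from the list of things; names that differ only in an ending like _2 or _b are one class to them, and where a whole thing is asked for, a point or a joint stands for the part that bears it (a point fixed in the world has none). Each returns a list of dicts, best first, with "p" (0 to 1); they miss things now and then, are a little off and sometimes report something else, mostly with a low value. They report only what shows in the picture. A call takes as long as a camera call. They do not tell look-alikes from the thing itself.
- search_frame(picture, label): "at" ([x, y, z] in m, in world coordinates, good to about 4 mm: the middle of the surface that is visible of it).
- masks_of(picture, label): "mask" (400x640 bool, what is visible of it).
The state is a dict: "t": time; "q": joint angles; "dq": joint speeds; "joint_torque": joint torques, N m; "tool_pos": TCP position; "orientation": TCP orientation; "force": force on the tool from outside, world axes, zero at the start; "wrist_torque": the same for the moment, N m; "opening": finger opening in m.
Only numpy, scipy, OpenCV 4.12 (cv2) and the standard library are available. Lean on these libraries where they do the work, as an engineer would, in place of code of your own. Each camera call takes 0.05 s, during which the arm holds its last target.

## Task

Two timber blanks lie on the two-lane roller infeed on the carver's bench. Push the longer one along its rollers, without lifting it, fully home against the wooden stop of the bay at the end of its own lane, let go of it, and leave the shorter blank where it is.

Things in the scene. Friction and masses are not known exactly. Their poses are not given: they have to be found in the camera images.
- long_blank_mid (a point): Centre (half-way up) of the blank to push: a plain light timber block 78 mm wide (its x), 140 mm long (its y, along the lane), 45 mm high (its z), 0.24 to 0.45 kg. It starts lying flat on the rollers of either lane, its centre at y = -125 to -55 mm in the infeed's frame. It rolls easily, with a drag of about 1 N.
- short_blank_mid (a point): Centre (half-way up) of the other blank, same timber, 78 mm wide (x), 85 mm long (y), 45 mm high (z), about 0.2 kg; it lies on the rollers of the other lane and stays there.
- infeed: Fixed roller infeed with grey rails, 208 mm wide (x), 460 mm long. Origin on the bench, mid-width; y runs along the lanes to the bays, z up. Two lanes centred at x = -50 and +50 mm, 92 mm clear between 8 mm rails whose tops are 72 mm above the bench. Free-turning steel rollers from y = -204 to 61 mm, tops 60 mm above the bench; lanes are open at the y = -218 mm end.
- infeed_stop (a point): Mid-width of the wooden stop's face, at bay-floor height, y = 212 mm in the infeed's frame (same axes). The stop closes both lanes' bays and stands 90 mm above the bench; the bays' flat steel floor, 59 mm above the bench, spans the last 148 mm before it. The long blank is home with its front end against the stop: centre 70 mm, rear end 140 mm before it.
There are look-alikes about, which are no part of the job. Leave any purple look-alike of the part that bears long_blank_mid alone.

How it is judged:
By the outcome, as a careful person would: the job done as asked, in the order asked, and still so for the second after the job is handed in, with the robot touching nothing.
It also fails if it takes over 32 s, if anything falls off the work surface, if the arm or the gripper's body presses on something with over 40 N, if the wrist force passes 120 N, or if a joint passes its speed limit or range.

## Working session

There is one attempt and no reset: what is moved stays moved. The work goes in short steps, Python scripts to look and compute and a tool call to move; the robot and the scene stay as the last step left them, time stands still between calls to the robot, and variables do not carry over. Pictures are saved under pics/ and viewed, and the job is handed in when it is done.

Besides the shell and the picture viewer there is one more tool, called after "Emit:" by a JSON object that holds its "api" and its "payload", one argument or row to a line. drive_tool: Moves the arm, as the interface text tells. Its arguments: {"type":"object","properties":{"plan":{"type":"array"},"newtons":{"type":"number"}},"required":["plan"]}

```bash
mkdir -p pics
python3 - <<'E'
from plant import *
import cv2,numpy as np,pickle
s=read_state();print(s)
for n in("scene","top"):
    c=read_camera(n);print(n,c["K"],c["xyz"],c["attitude"],[k for k in c])
    cv2.imwrite(f"pics/{n}0.png",c["pixels"][:,:,::-1])
    pickle.dump(c,open(n+"0.pkl","wb"))
    for l in("long_blank_mid","short_blank_mid","infeed","infeed_stop"):
        try:print(l,[(np.round(d["at"],4),round(d["p"],2)) for d in search_frame(c,l)])
        except Exception as e:print(l,e)
print(grasp_offset)
E
```

```text
{'t': 0.0, 'q': array([-1.34739854e+00,  1.31119202e-01,  1.48926204e+00,  2.50898468e-05,
        1.52299516e+00, -8.53984605e-02]), 'dq': array([ 6.30590397e-04, -3.96927269e-05, -2.22536329e-04,  3.41354463e-04,
       -7.22395649e-04,  5.14489834e-04]), 'joint_torque': array([-3.89328401e-03, -5.59845793e+01, -4.91772258e+01,  7.63472356e-02,
        3.53763567e-02, -1.00333100e-04]), 'tool_pos': array([ 0.18225443, -0.57106425,  0.21762198]), 'orientation': array([-3.10246136e+00, -4.82855300e-01,  1.53819848e-04]), 'force': array([ 0.02451455, -0.20982949, -0.15912031]), 'wrist_torque': array([-0.02080245,  0.06098006,  0.03479691]), 'opening': 0.0925763817469103}
scene [[422.67289519   0.         325.65270208]
 [  0.         422.67289519 207.60530244]
 [  0.           0.           1.        ]] [1.01149189 0.02865401 0.82871065] [0.48348573 0.51785913 1.52882433] ['pixels', 'K', 'xyz', 'attitude', 'shot']
long_blank_mid [(array([ 0.3006, -0.2427,  0.0463]), 0.9), (array([ 0.5802, -0.1448,  0.1066]), 0.71)]
short_blank_mid [(array([ 0.4837, -0.1083,  0.1092]), 0.7)]
infeed [(array([0.5679, 0.0459, 0.0591]), 0.58)]
infeed_stop [(array([0.5681, 0.0459, 0.0584]), 0.88)]
top [[452.81830955   0.         325.18248497]
 [  0.         452.81830955 193.30548714]
 [  0.           0.           1.        ]] [ 0.36447209 -0.0042463   1.08589323] [ 0.06911185 -0.07842377 -1.54452271] ['pixels', 'K', 'xyz', 'attitude', 'shot']
long_blank_mid [(array([ 0.2825, -0.2443,  0.0435]), 0.95), (array([ 0.5634, -0.1485,  0.1023]), 0.64)]
short_blank_mid [(array([0.5236, 0.039 , 0.0603]), 0.67), (array([ 0.4686, -0.106 ,  0.1033]), 0.64)]
infeed [(array([0.5244, 0.0406, 0.0595]), 0.89)]
infeed_stop [(array([0.5241, 0.0401, 0.058 ]), 0.6)]
0.0188
```

View pics/scene0.png

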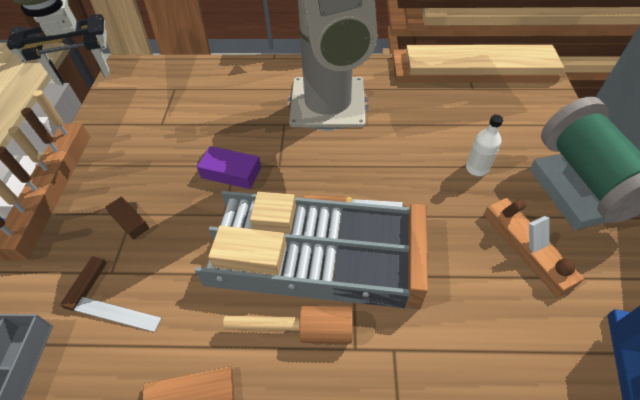

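View pics/top0.png

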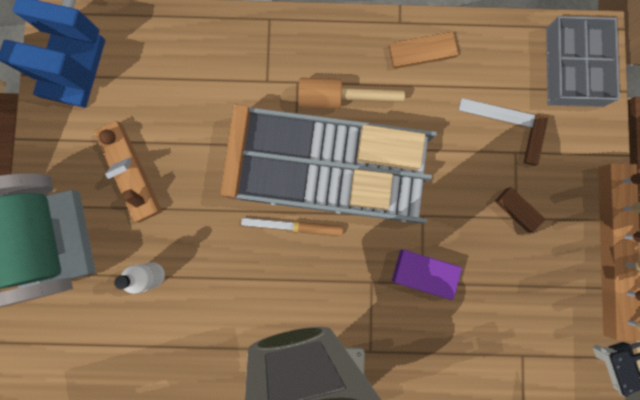

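Candidates: the light block at scene (248,250) / top (392,147), the shorter block at scene (272,210) / top (371,189), and the purple look-alike at scene (229,167) / top (428,274). By length, the first is the target. I'll check it in a crop and fit the infeed frame.

Run:
```python
import cv2,pickle
c=pickle.load(open("top0.pkl","rb"));im=c["pixels"][90:240,210:450,::-1]
cv2.imwrite("pics/tc.png",cv2.resize(im,(792,495),interpolation=cv2.INTER_CUBIC))
c=pickle.load(open("scene0.pkl","rb"));im=c["pixels"][180:320,190:440,::-1]
cv2.imwrite("pics/sc.png",cv2.resize(im,(800,448),interpolation=cv2.INTER_CUBIC))
```

```text
(no output)
```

View pics/tc.png

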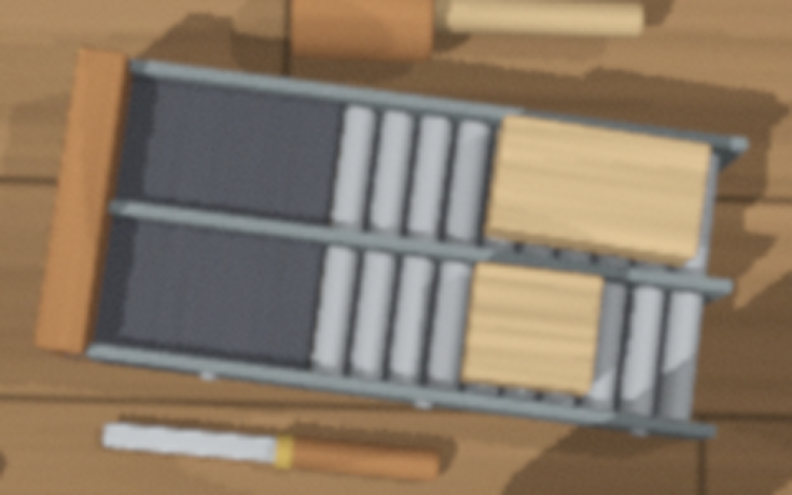

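View pics/sc.png

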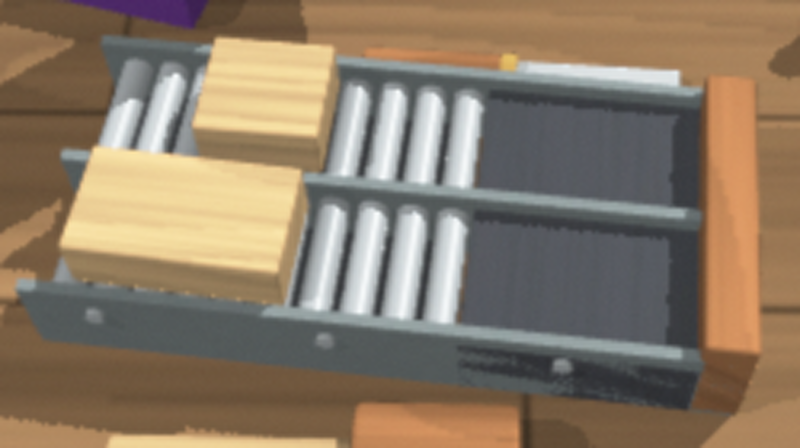

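```bash
cat > h.py <<'E'
import cv2,pickle,numpy as np
from scipy.spatial.transform import Rotation as R
def proj(c,P):
    Rw=R.from_rotvec(c["attitude"]).as_matrix()
    p=(np.atleast_2d(P)-c["xyz"])@Rw
    u=p[:,0]/-p[:,2];v=-p[:,1]/-p[:,2]
    K=c["K"];return np.c_[K[0,0]*u+K[0,2],K[1,1]*v+K[1,2]]
def fr(p,q):
    x,y,a=p;q=np.atleast_2d(q).astype(float)
    return np.c_[x+np.cos(a)*q[:,0]-np.sin(a)*q[:,1],y+np.sin(a)*q[:,0]+np.cos(a)*q[:,1],q[:,2]]
E
python3 - <<'E'
from h import *
from scipy.optimize import least_squares
T=pickle.load(open("top0.pkl","rb"));S=pickle.load(open("scene0.pkl","rb"))
tp=lambda l:np.array(l)/3.3+[210,90]
sp=lambda l:np.array(l)/3.2+[190,180]
q3=np.array([[.104,-.218,.072],[-.104,-.218,.072],[.104,.212,.09],[-.104,.212,.09]])
t=tp([(746,140),(713,437),(129,58),(88,352)]);s=sp([(20,285),(104,38),(708,350),(706,80)])
def fit(q,t,s,x0):
    res={}
    for n,l in(("both",[(T,t),(S,s)]),("top",[(T,t)]),("scene",[(S,s)])):
        r=least_squares(lambda p:np.concatenate([(proj(c,fr(p,q))-z).ravel() for c,z in l]),x0)
        print(n,r.x.round(4),r.fun.round(1));res[n]=r.x
    return res
P=fit(q3,t,s,[.55,0,0])["both"]
for nm,L,t,s in(("long",.14,[(503,115),(713,145),(697,263),(487,233)],[(282,275),(62,248),(92,150),(305,168)]),
  ("short",.085,[(478,260),(603,277),(590,395),(463,382)],[(322,145),(195,128),(213,40),(336,48)])):
    h=L/2
    q=np.array([[.039,h,.105],[.039,-h,.105],[-.039,-h,.105],[-.039,h,.105]])
    r=fit(q,tp(t),sp(s),[.55,-.1,0])["both"]
    d=r[:2]-P[:2];a=P[2];print(nm,"in infeed",np.cos(a)*d[0]+np.sin(a)*d[1],-np.sin(a)*d[0]+np.cos(a)*d[1],r[2]-a)
E
```

```text
both [ 0.528  -0.0304 -0.1047] [-0.2 -1.  -0.1 -0.5 -1.2 -2.6 -2.5 -0.3 -2.1  0.2 -0.5 -2.1 -1.3 -0.8
  0.2 -2.9]
top [ 0.5257 -0.0327 -0.1022] [ 0.7 -0.2  1.1  0.3 -0.4 -1.3 -1.4  1.1]
scene [ 0.5307 -0.0283 -0.1063] [-1.4  1.3  0.3 -1.3 -0.1  0.7  1.4 -1.8]
both [ 0.5663 -0.1509 -0.1108] [-0.8 -0.8 -1.6 -1.3 -0.8 -2.4 -0.5 -1.9 -1.  -1.8 -1.8 -1.1 -0.  -2.9
 -0.6 -1.6]
top [ 0.5628 -0.1529 -0.1189] [ 0.3  0.6 -0.5  0.5 -0.  -0.6  0.3 -0.6]
scene [ 0.5706 -0.1486 -0.1017] [ 0.2 -0.1 -1.   1.1  0.5 -1.   0.3 -0.2]
long in infeed 0.050694109423272044 -0.11584403958888559 -0.006033829959396955
both [ 0.4716 -0.1083 -0.0861] [-1.4 -0.6 -0.7 -1.5 -0.2 -1.8 -0.6 -2.2 -1.4 -2.9 -1.7 -0.9  0.3 -2.2
 -0.1 -1.8]
top [ 0.4682 -0.11   -0.0966] [-0.5  0.7  0.2  0.3  0.3 -0.1 -0.1 -0.9]
scene [ 0.4768 -0.1062 -0.074 ] [-0.3 -1.1 -0.9  1.4  0.7 -0.2  0.5 -0.2]
short in infeed -0.048008518672751486 -0.08342762545972768 0.01863696335733528
```

Crop check: the target (far lane, top crop corners (503,115) to (697,263)) is plain timber and 140 mm long. It sits at infeed (0.051, -0.116). The infeed is at about (0.528, -0.030), yaw -6°. I'll turn the tool so the jaws lie across the lane.

Emit:
{"api": "drive_tool", "payload": {
  "plan": [
    {"claw": 0.73, "linear": [0, 0, 0], "angular": [0, 0, -9.5]},
    {"claw": 0.73, "linear": [0, 0, 0], "angular": [0, 0, -9.5]},
    {"claw": 0.73, "linear": [0, 0, 0], "angular": [0, 0, -9.5]},
    {"claw": 0.73, "linear": [0, 0, 0], "angular": [0, 0, -9.5]},
    {"claw": 0.73, "linear": [0, 0, 0], "angular": [0, 0, -9.5]},
    {"claw": 0.73, "linear": [0, 0, 0], "angular": [0, 0, -9.5]},
    {"claw": 0.73, "linear": [0, 0, 0], "angular": [0, 0, -9.3]},
    {"claw": 0.73, "linear": [0, 0, 0], "angular": [0, 0, 0]}
  ]
}}

```text
t: 1.5
tool_pos: [0.1823, -0.5716, 0.2187]
orientation: [-2.336, -2.101, 0.0]
force: [-0.5, -1.0, -0.2]
opening: 0.0257
```

```bash
cat > st.py <<'E'
from plant import *
from h import *
s=read_state();M=R.from_rotvec(s["orientation"]).as_matrix()
print(s["t"],s["tool_pos"].round(4),s["force"].round(2),s["opening"].round(4),s["q"].round(2))
print("M",M.round(3).tolist())
P=np.array([.528,-.0304,-.1047])
def tgt(x,y,z): 
    d=fr(P,[x,y,z])[0]-s["tool_pos"];print((x,y,z),"tool cm",(M.T@d*100).round(2))
d=s["tool_pos"]-[*P[:2],0];a=P[2];print("infeed",np.cos(a)*d[0]+np.sin(a)*d[1],-np.sin(a)*d[0]+np.cos(a)*d[1])
tgt(.05,-.24,.2);tgt(.05,-.24,.077);tgt(.05,.0645,.077)
E
python3 st.py
```

```text
Traceback (most recent call last):
  File "st.py", line 4, in <module>
    print(s["t"],s["tool_pos"].round(4),s["force"].round(2),s["opening"].round(4),s["q"].round(2))
                                                            ^^^^^^^^^^^^^^^^^^
AttributeError: 'float' object has no attribute 'round'
```

```bash
sed -i 's/s\["opening"\].round(4)/s["opening"]/' st.py; python3 st.py
```

```text
1.5 [ 0.1823 -0.5716  0.2187] [-0.53 -1.01 -0.21] 0.02565812747557456 [-1.35  0.13  1.49 -0.    1.52 -1.24]
M [[0.106, 0.994, -0.0], [0.994, -0.106, 0.0], [0.0, -0.0, -1.0]]
infeed -0.28719890808150894 -0.5743771531701618
(0.05, -0.24, 0.2) tool cm [33.48 33.68  1.86]
(0.05, -0.24, 0.077) tool cm [33.48 33.68 14.16]
(0.05, 0.0645, 0.077) tool cm [63.93 33.65 14.16]
```

Emit:
{"api": "drive_tool", "payload": {
  "plan": [
    {"claw": 0.73, "linear": [3.04, 3.06, 0], "angular": [0, 0, 0]},
    {"claw": 0.73, "linear": [3.04, 3.06, 0], "angular": [0, 0, 0]},
    {"claw": 0.73, "linear": [3.04, 3.06, 0], "angular": [0, 0, 0]},
    {"claw": 0.73, "linear": [3.04, 3.06, 0], "angular": [0, 0, 0]},
    {"claw": 0.73, "linear": [3.04, 3.06, 0], "angular": [0, 0, 0]},
    {"claw": 0.73, "linear": [3.04, 3.06, 0], "angular": [0, 0, 0]},
    {"claw": 0.73, "linear": [3.04, 3.06, 0], "angular": [0, 0, 0]},
    {"claw": 0.73, "linear": [3.04, 3.06, 0], "angular": [0, 0, 0]},
    {"claw": 0.73, "linear": [3.04, 3.06, 0], "angular": [0, 0, 0]},
    {"claw": 0.73, "linear": [3.04, 3.06, 0], "angular": [0, 0, 0]},
    {"claw": 0.73, "linear": [3.04, 3.06, 0], "angular": [0, 0, 0]},
    {"claw": 0.73, "linear": [0, 0, 0], "angular": [0, 0, 0]}
  ]
}}

```text
t: 3.0
tool_pos: [0.5539, -0.272, 0.2184]
orientation: [-2.335, -2.101, -0.001]
force: [-0.2, -1.0, -0.7]
opening: 0.0252
```

```bash
python3 st.py
```

```text
3.0 [ 0.5539 -0.272   0.2184] [-0.25 -1.02 -0.68] 0.025185653156424483 [-0.54  0.18  1.44  0.    1.53 -0.43]
M [[0.105, 0.994, 0.0], [0.994, -0.105, 0.001], [0.001, 0.0, -1.0]]
infeed 0.05098586202197719 -0.23761125555830984
(0.05, -0.24, 0.2) tool cm [-0.24 -0.1   1.84]
(0.05, -0.24, 0.077) tool cm [-0.25 -0.1  14.14]
(0.05, 0.0645, 0.077) tool cm [30.2  -0.12 14.16]
```

Emit:
{"api": "drive_tool", "payload": {
  "plan": [
    {"claw": 0.73, "linear": [0, -0.1, 4], "angular": [0, 0, 0]},
    {"claw": 0.73, "linear": [0, 0, 4], "angular": [0, 0, 0]},
    {"claw": 0.73, "linear": [0, 0, 3.5], "angular": [0, 0, 0]},
    {"claw": 0.73, "linear": [0, 0, 2.6], "angular": [0, 0, 0]},
    {"claw": 0.73, "linear": [0, 0, 0], "angular": [0, 0, 0]}
  ]
}}

```text
t: 3.62
tool_pos: [0.5486, -0.2738, 0.0749]
orientation: [-2.334, -2.095, 0.003]
force: [-0.6, 0.3, 0.6]
opening: 0.025
```

```bash
cat > look.py <<'E'
import sys
from plant import *
import cv2,pickle
n=sys.argv[1]
T=read_camera("top");S=read_camera("scene")
a=cv2.resize(T["pixels"][90:240,210:450,::-1],None,fx=2,fy=2,interpolation=cv2.INTER_CUBIC)
b=cv2.resize(S["pixels"][160:320,190:440,::-1],(480,307),interpolation=cv2.INTER_CUBIC)
cv2.imwrite(f"pics/{n}.png",cv2.vconcat([a,b[:292]]))
pickle.dump(T,open(f"top{n}.pkl","wb"));pickle.dump(S,open(f"scene{n}.pkl","wb"))
E
python3 look.py a; python3 st.py
```

```text
3.725 [ 0.551  -0.2749  0.0785] [-0.38 -0.06  0.51] 0.024953571746388577 [-0.55  0.28  1.58 -0.    1.28 -0.44]
M [[0.107, 0.994, 0.0], [0.994, -0.107, -0.0], [-0.0, 0.0, -1.0]]
infeed 0.048455895313383304 -0.240734697486214
(0.05, -0.24, 0.2) tool cm [  0.07   0.16 -12.15]
(0.05, -0.24, 0.077) tool cm [0.07 0.15 0.15]
(0.05, 0.0645, 0.077) tool cm [30.52  0.09  0.14]
```

View pics/a.png

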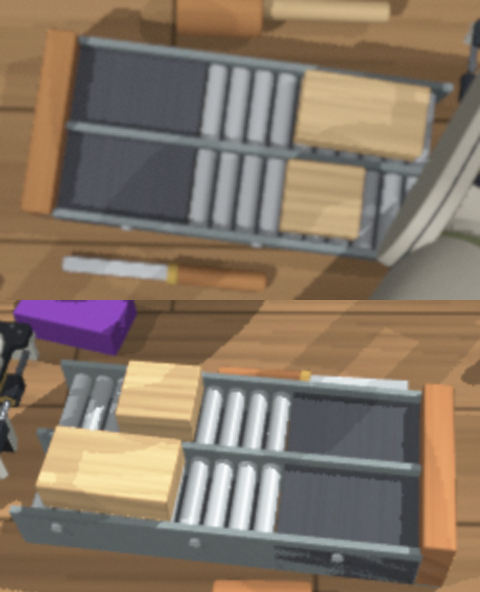

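Run:
```python
import pickle,cv2
from h import *
S=pickle.load(open("scenea.pkl","rb"))
im=S["pixels"][:,:,::-1].copy()
u=proj(S,[[.551,-.2749,.0785]])[0];print(u)
cv2.circle(im,tuple(int(v) for v in u),2,(0,0,255),-1)
cv2.imwrite("pics/b.png",cv2.resize(im[80:330,80:400],None,fx=2.4,fy=2.4))
```

```text
[191.0180148  243.15767067]
```

View pics/b.png

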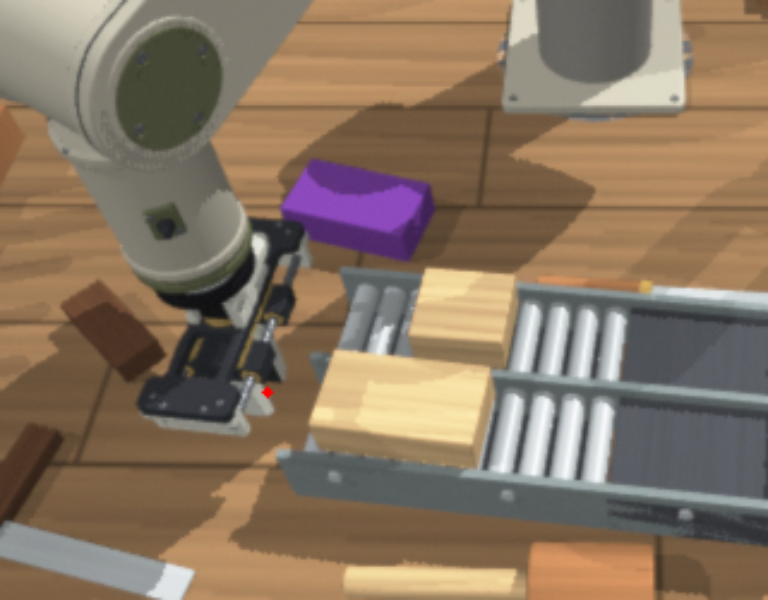

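The gripper sits behind the long blank with its fingertips in lane line, at about (265,390) in this crop. The path is clear, so I'll push.

Emit:
{"api": "drive_tool", "payload": {
  "plan": [
    {"claw": 0.73, "linear": [1.5, 0.15, 0.1], "angular": [0, 0, 0]},
    {"claw": 0.73, "linear": [1.5, 0, 0], "angular": [0, 0, 0]},
    {"claw": 0.73, "linear": [0.7, 0, 0], "angular": [0, 0, 0]},
    {"claw": 0.73, "linear": [0.7, 0, 0], "angular": [0, 0, 0]},
    {"claw": 0.73, "linear": [0.7, 0, 0], "angular": [0, 0, 0]},
    {"claw": 0.73, "linear": [1, 0, 0], "angular": [0, 0, 0]},
    {"claw": 0.73, "linear": [1.2, 0, 0], "angular": [0, 0, 0]},
    {"claw": 0.73, "linear": [1.2, 0, 0], "angular": [0, 0, 0]},
    {"claw": 0.73, "linear": [1.2, 0, 0], "angular": [0, 0, 0]},
    {"claw": 0.73, "linear": [1.2, 0, 0], "angular": [0, 0, 0]},
    {"claw": 0.73, "linear": [1.2, 0, 0], "angular": [0, 0, 0]}
  ]
}}

```text
t: 5.1
tool_pos: [0.5654, -0.1531, 0.0767]
orientation: [2.335, 2.102, -0.0]
force: [0.6, -1.2, 0.3]
opening: 0.0248
```

```bash
python3 st.py; python3 look.py c
```

```text
5.1 [ 0.5654 -0.1531  0.0767] [ 0.65 -1.16  0.35] 0.02479774891786126 [-0.35  0.2   1.67 -0.    1.26 -0.25]
M [[0.105, 0.995, 0.0], [0.995, -0.105, -0.0], [-0.0, 0.0, -1.0]]
infeed 0.04998443051950441 -0.11816150899320095
(0.05, -0.24, 0.2) tool cm [-12.18   0.   -12.33]
(0.05, -0.24, 0.077) tool cm [-12.18   0.    -0.03]
(0.05, 0.0645, 0.077) tool cm [18.27  0.   -0.04]
```

View pics/c.png

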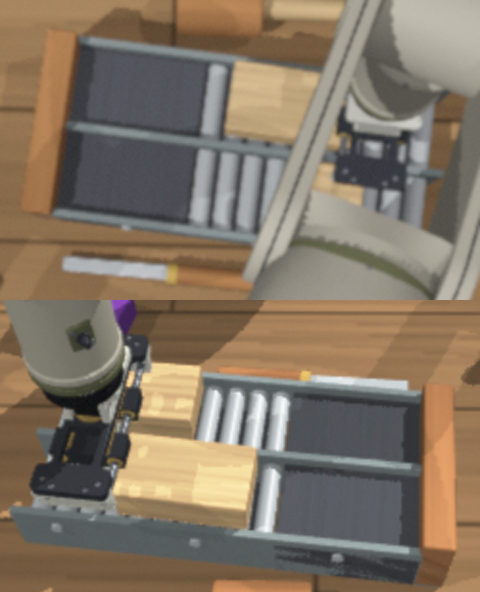

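The long blank is rolling straight, its front at scene crop (255,490), and the short blank has not moved. I'll keep pushing.

Emit:
{"api": "drive_tool", "payload": {
  "plan": [
    {"claw": 0.73, "linear": [1.3, 0, 0], "angular": [0, 0, 0]},
    {"claw": 0.73, "linear": [1.3, 0, 0], "angular": [0, 0, 0]},
    {"claw": 0.73, "linear": [1.3, 0, 0], "angular": [0, 0, 0]},
    {"claw": 0.73, "linear": [1.3, 0, 0], "angular": [0, 0, 0]},
    {"claw": 0.73, "linear": [1.3, 0, 0], "angular": [0, 0, 0]},
    {"claw": 0.73, "linear": [1.3, 0, 0], "angular": [0, 0, 0]},
    {"claw": 0.73, "linear": [1.3, 0, 0], "angular": [0, 0, 0]},
    {"claw": 0.73, "linear": [1.3, 0, 0], "angular": [0, 0, 0]},
    {"claw": 0.73, "linear": [1.3, 0, 0], "angular": [0, 0, 0]},
    {"claw": 0.73, "linear": [1.3, 0, 0], "angular": [0, 0, 0]},
    {"claw": 0.73, "linear": [1.3, 0, 0], "angular": [0, 0, 0]},
    {"claw": 0.73, "linear": [1.0, 0, 0], "angular": [0, 0, 0]}
  ]
}}

```text
t: 6.7
tool_pos: [0.5812, -0.001, 0.0765]
orientation: [-2.334, -2.102, 0.0]
force: [0.5, -0.7, -0.9]
opening: 0.0254
```

```bash
python3 st.py; python3 look.py d
```

```text
6.7 [ 0.5812 -0.001   0.0765] [ 0.5  -0.7  -0.86] 0.025389373407165162 [-0.09  0.19  1.69 -0.    1.26  0.01]
M [[0.104, 0.995, -0.0], [0.995, -0.104, -0.0], [-0.0, -0.0, -1.0]]
infeed 0.0498819566839429 0.034828909120819276
(0.05, -0.24, 0.2) tool cm [-27.48   0.   -12.35]
(0.05, -0.24, 0.077) tool cm [-2.748e+01  1.000e-02 -5.000e-02]
(0.05, 0.0645, 0.077) tool cm [ 2.97  0.01 -0.05]
```

View pics/d.png

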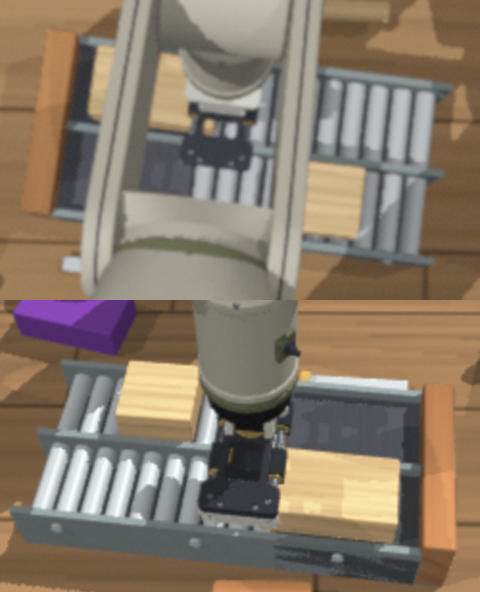

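The front is about 2–3 cm short of the stop (scene crop (398,500), stop face about (425,500)). I'll creep from here and watch the force.

Emit:
{"api": "drive_tool", "payload": {
  "plan": [
    {"claw": 0.73, "linear": [0.4, 0, 0], "angular": [0, 0, 0]},
    {"claw": 0.73, "linear": [0.4, 0, 0], "angular": [0, 0, 0]},
    {"claw": 0.73, "linear": [0.4, 0, 0], "angular": [0, 0, 0]},
    {"claw": 0.73, "linear": [0.4, 0, 0], "angular": [0, 0, 0]},
    {"claw": 0.73, "linear": [0.3, 0, 0], "angular": [0, 0, 0]},
    {"claw": 0.73, "linear": [0.2, 0, 0], "angular": [0, 0, 0]}
  ]
}}

```text
t: 7.55
tool_pos: [0.5834, 0.0192, 0.0766]
orientation: [-2.335, -2.102, 0.0]
force: [0.1, -1.3, -1.2]
opening: 0.0253
```

Emit:
{"api": "drive_tool", "payload": {
  "plan": [
    {"claw": 0.73, "linear": [0.2, 0, 0], "angular": [0, 0, 0]},
    {"claw": 0.73, "linear": [0.2, 0, 0], "angular": [0, 0, 0]}
  ]
}}

```text
t: 7.8
tool_pos: [0.5839, 0.0231, 0.0766]
orientation: [-2.335, -2.102, 0.0]
force: [0.1, -1.9, -1.2]
opening: 0.0249
```

Emit:
{"api": "drive_tool", "payload": {
  "plan": [
    {"claw": 0.73, "linear": [0.2, 0, 0], "angular": [0, 0, 0]}
  ]
}}

```text
t: 7.92
tool_pos: [0.5841, 0.0252, 0.0766]
orientation: [-2.335, -2.102, 0.0]
force: [1.0, -1.6, -1.2]
opening: 0.0252
```

Emit:
{"api": "drive_tool", "payload": {
  "plan": [
    {"claw": 0.73, "linear": [0.15, 0, 0], "angular": [0, 0, 0]}
  ]
}}

```text
t: 8.05
tool_pos: [0.5843, 0.0266, 0.0766]
orientation: [2.335, 2.102, -0.0]
force: [1.5, -7.6, -0.6]
opening: 0.0254
```

Emit:
{"api": "drive_tool", "payload": {
  "plan": [
    {"claw": 0.73, "linear": [0.15, 0, 0], "angular": [0, 0, 0]}
  ]
}}

```text
t: 8.18
tool_pos: [0.5844, 0.0266, 0.0767]
orientation: [2.334, 2.101, -0.003]
force: [-1.1, -10.2, 0.6]
opening: 0.0251
```

Emit:
{"api": "drive_tool", "payload": {
  "plan": [
    {"claw": 0.73, "linear": [0.1, 0, 0], "angular": [0, 0, 0]}
  ]
}}

```text
t: 8.3
tool_pos: [0.5844, 0.0266, 0.0767]
orientation: [2.333, 2.1, -0.005]
force: [-0.4, -15.2, -0.0]
opening: 0.0251
```

The force rises to 15 N with the TCP stopped, at the predicted home position. I'll back off and go up.

Emit:
{"api": "drive_tool", "payload": {
  "plan": [
    {"claw": 0.73, "linear": [-0.5, 0, 0], "angular": [0, 0, 0]},
    {"claw": 0.73, "linear": [-1.5, 0, 0], "angular": [0, 0, 0]},
    {"claw": 0.73, "linear": [-3, 0, 0], "angular": [0, 0, 0]},
    {"claw": 0.73, "linear": [0, 0, -3], "angular": [0, 0, 0]},
    {"claw": 0.73, "linear": [0, 0, -4], "angular": [0, 0, 0]},
    {"claw": 0.73, "linear": [-4, 0, -4], "angular": [0, 0, 0]},
    {"claw": 0.73, "linear": [-4, 0, -2], "angular": [0, 0, 0]},
    {"claw": 0.73, "linear": [-4, 0, 0], "angular": [0, 0, 0]},
    {"claw": 0.73, "linear": [-4, 0, 0], "angular": [0, 0, 0]},
    {"claw": 0.73, "linear": [-4, 0, 0], "angular": [0, 0, 0]},
    {"claw": 0.73, "linear": [-4, 0, 0], "angular": [0, 0, 0]},
    {"claw": 0.73, "linear": [0, 0, 0], "angular": [0, 0, 0]}
  ]
}}

```text
t: 9.8
tool_pos: [0.5532, -0.2625, 0.2066]
orientation: [2.338, 2.098, -0.0]
force: [0.3, 0.3, 0.5]
opening: 0.0249
```

```bash
python3 st.py; python3 look.py e;  python3 - <<'E'
import pickle,cv2
T=pickle.load(open("tope.pkl","rb"))["pixels"][90:240,210:450,::-1]
S=pickle.load(open("scenee.pkl","rb"))["pixels"][180:320,190:440,::-1]
cv2.imwrite("pics/te.png",cv2.resize(T,(792,495),interpolation=cv2.INTER_CUBIC))
cv2.imwrite("pics/se.png",cv2.resize(S,(800,448),interpolation=cv2.INTER_CUBIC))
E
```

```text
9.8 [ 0.5532 -0.2625  0.2066] [0.3  0.34 0.47] 0.024853632963360673 [-0.53  0.17  1.47 -0.    1.5  -0.42]
M [[0.108, 0.994, 0.0], [0.994, -0.108, -0.0], [-0.0, 0.0, -1.0]]
infeed 0.04936255240456511 -0.22819934719058732
(0.05, -0.24, 0.2) tool cm [-1.18  0.07  0.66]
(0.05, -0.24, 0.077) tool cm [-1.17  0.07 12.96]
(0.05, 0.0645, 0.077) tool cm [29.28 -0.05 12.95]
```

View pics/te.png

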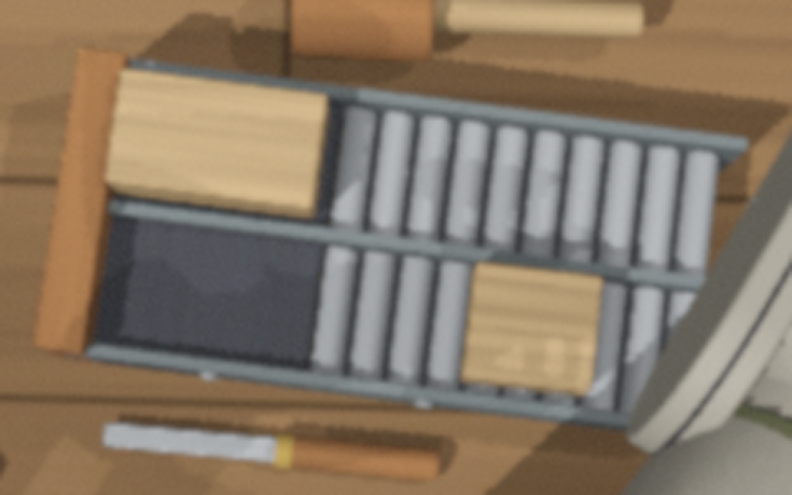

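View pics/se.png

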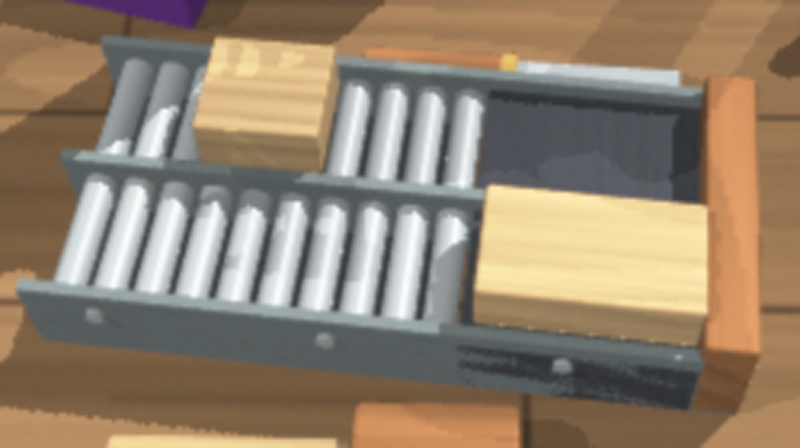

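Both views show the long blank flush on the stop, at top crop (115,130) and scene crop (707,270). The short blank's corners are where they were, and the arm is clear.

```bash
python3 -c "
from plant import *
print(close_job())"
```

```text
the job is handed in; nothing more can be done
None
```

I pushed the long blank, in the far lane, along its rollers until it sat against the wooden stop. I then backed off, lifted clear and handed the job in at about 10 s.

- **Against the stop:** The force on the tool rose from about 2 N to 15 N while the tool stood still, within 2 mm of the expected home position. Both cameras then showed the blank flush on the stop and lying straight.
- **Short blank and robot:** By eye in both pictures, the short blank had not moved. The purple look-alike was never near the gripper, and the gripper was clear of everything.
- **What disagreed:** Positions from the two cameras differed by about 5–8 mm, so I used the joint fit and relied on the contact force for the end of the push. The trained network also rated the purple block highest as the long blank, and I went by the description instead.

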